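Point out the missing lamp driver and log it

TASK

One of the three open floodlight housings was left without its driver box. Point it out for the overhead record camera: hold the fingertips about 3 cm above the middle of the empty driver bay for a good two seconds, then in the same way for two seconds above the middle of the loose long driver that belongs there, then press the log button fully down, let it come back up and move clear. Do not touch the housings, the drivers or the other loose things on the table, lift nothing, and keep the fingers well up (about 10 cm) whenever they pass over the driver ends of the two complete housings or over the short driver, so that the record shows no wrong part.

Things in the scene. Friction and masses are not known exactly. Their poses are not given: they have to be found in the camera images.
- lamp_bare: Floodlight housing that lacks its driver: grey open tray 190 x 150 x 36 mm (x, y, z), walls 5 mm, open upward; white LED board in the half towards its own +x, and at its -x end an empty driver bay with a bare floor and two small screw bosses. Loose, about 1 kg. Origin: centre of its underside. The three housings stand in a row across the table in any order.
- lamp_bare_bay (a point): The empty driver bay (about 65 x 140 mm, 31 mm deep) of lamp_bare. Point in the middle of the bay's length and width, level with the housing's rim (36 mm above the table); point axes are those of the housing, z up.
- lamp_a: Floodlight housing, complete: grey open tray 190 x 150 x 36 mm (x, y, z), walls 5 mm, open upward; white LED board in the half towards its own +x, and in the driver bay at its -x end a metal driver box (45 x 100 x 28 mm, long along y, its top 3 mm below the rim). Loose, about 1 kg. Origin: centre of its underside.
- lamp_a_bay (a point): The filled driver bay of lamp_a. Point in the middle of the bay's length and width, level with the housing's rim (36 mm above the table); point axes are those of the housing, z up.
- lamp_b: Floodlight housing, the other complete one: grey open tray 190 x 150 x 36 mm (x, y, z), walls 5 mm, open upward; white LED board in the half towards its own +x, and in the driver bay at its -x end a metal driver box (45 x 100 x 28 mm, long along y, its top 3 mm below the rim). Loose, about 1 kg. Origin: centre of its underside.
- lamp_b_bay (a point): The filled driver bay of lamp_b. Point in the middle of the bay's length and width, level with the housing's rim (36 mm above the table); point axes are those of the housing, z up.
- driver_long: Loose long driver, the same kind as in the complete housings: bare metal box 45 x 100 x 28 mm (x, y, z) with a small black terminal strip and a thin screw tab at each end (112 mm over the tabs), lying on the table between the robot and the housings. About 0.25 kg. Origin: centre of its underside.
- driver_long_top (a point): Centre of the long driver's top face, 28 mm above the table; z up.
- driver_short: Loose short driver, for another lamp: like the long one but 45 x 55 x 28 mm. Lies in the same strip of table. Origin: centre of its underside.
- driver_short_top (a point): Centre of the short driver's top face, 28 mm above the table; z up.
- logbox: Grey control box with the log button on top, 80 x 80 x 45 mm, fixed, in the same strip of table as the loose drivers (the two drivers and the box take the left, middle and right places in any order). Origin: centre of its underside.
- logbutton_top (a point): Centre of the top face of the round black log button (36 mm across) on the control box; moves down with it.
- logbutton (a joint): Travel of the log button in m: 0 out, 0.007 fully pressed straight down. A spring pushes it back; fully down takes about 5 N. It counts as pressed beyond 0.005.
- spool: Bystander: small steel solder spool, 34 mm across, 32 mm high, between places in the strip, left of the middle. Origin: centre of its underside.
- flux: Bystander: small amber bottle, 30 mm across, 60 mm high, between places in the strip, right of the middle. Origin: centre of its underside.
- tape: Bystander: roll of yellow tape lying flat, 90 mm across, 24 mm high, left of the strip.
- screwdriver: Bystander: screwdriver lying on the table, right of the strip, pointing away from the robot.
- meter: Bystander: black hand multimeter lying flat, 150 x 75 x 37 mm, left of the housings.
There are look-alikes about, which are no part of the job. What is shaped like the driver_short but purple is not meant.

How it is judged (in metres and radians):
On the way, in this order (a step that is already met when the one before it is completed fails the run):
1. the fingers point at the empty driver bay and stay there (horizontal distance between the grasp point and lamp_bare_bay below 0.03 m and z of the grasp point in the frame of lamp_bare_bay between 0 and 0.07 m), for 1.8 s.
2. the fingers point at the loose long driver and stay there (horizontal distance between the grasp point and driver_long_top below 0.03 m and z of the grasp point in the frame of driver_long_top between 0 and 0.07 m), for 1.8 s.
3. the log button is pressed by the fingers (value of joint logbutton above 0.005 m and contact force between the fingers and logbutton above 0.5 N), for 0.05 s.
At the end, for the whole second after the job is handed in: The log button is back up (under 2 mm of travel), the three housings and both drivers rest within 5 mm of where they stood, and the bystanders within 10 mm (value of joint logbutton below 0.002 m and distance of each of lamp_a, lamp_b, lamp_bare, driver_long, driver_short from where it was at the start of the episode below 0.005 m and linear speed of each of lamp_a, lamp_b, lamp_bare, driver_long, driver_short below 0.02 m/s and distance of each of spool, flux, tape, screwdriver, meter from where it was at the start of the episode below 0.01 m); the robot touches nothing.
It fails at once if the robot touches a housing or a loose driver (contact force between any of the fingers, the arm and lamp_a above 0.3 N or contact force between any of the fingers, the arm and lamp_b above 0.3 N or contact force between any of the fingers, the arm and lamp_bare above 0.3 N or contact force between any of the fingers, the arm and driver_long above 0.3 N or contact force between any of the fingers, the arm and driver_short above 0.3 N).
It fails at once if the robot touches a bystander (contact force between any of the fingers, the arm and spool above 0.3 N or contact force between any of the fingers, the arm and flux above 0.3 N or contact force between any of the fingers, the arm and tape above 0.3 N or contact force between any of the fingers, the arm and screwdriver above 0.3 N or contact force between any of the fingers, the arm and meter above 0.3 N).
It fails at once if a housing or driver is shifted by more than 5 mm (distance of any of lamp_a, lamp_b, lamp_bare, driver_long, driver_short from where it was at the start of the episode above 0.005 m).
It fails at once if a bystander is shifted by more than 10 mm (distance of any of spool, flux, tape, screwdriver, meter from where it was at the start of the episode above 0.01 m).
It fails at once if the fingers point at a wrong part: low over the filled bay of a complete housing or over the short driver (within 30 mm sideways, grasp point under 70 mm above it) ((horizontal distance between the grasp point and lamp_a_bay below 0.03 m and z of the grasp point in the frame of lamp_a_bay between 0 and 0.07 m) or (horizontal distance between the grasp point and lamp_b_bay below 0.03 m and z of the grasp point in the frame of lamp_b_bay between 0 and 0.07 m) or (horizontal distance between the grasp point and driver_short_top below 0.03 m and z of the grasp point in the frame of driver_short_top between 0 and 0.07 m)).
It also fails if it takes over 53 s, if anything falls off the work surface, if the arm or the gripper's body presses on something with over 40 N, if the wrist force passes 120 N, or if a joint passes its speed limit or range.

ROBOT

A 6-joint arm with a two-finger parallel gripper is mounted at the origin on the work surface. World frame = base frame: x ahead of the robot, y to its left, z up, the work surface at z = 0. Lengths are in m, angles in degrees, forces in N, time in s.
With the tool pointing down it reaches from about 0.25 to 0.725 m from the base axis. Payload 9.7 kg.
Tool frame: the origin (TCP) lies on the centre line of the jaws, within the pads' length; the fingertips stand 19 mm ahead of it and the grasp point (between the pads) is the TCP; z points along the fingers, y is the direction in which the jaws open and shut (so a half turn about z gives the same grasp; the last joint's range is limited). The gripper opens to 85 mm and grips with 20 to 120 N. Pads are 22 mm wide; open, the fingers measure 114 mm over their backs; the gripper's body (76 mm by 85 mm) begins 54 mm behind the grasp point. The pads swing forward as they close: fully open they stand 13 mm farther back than shut.
Start: joints at [-69.786, 4.979, 10.078, 95.1, 0, 90], TCP at [0.19, -0.516, 0.25] pointing down, gripper open.
Joint ranges: [-179.16, 179.16], [-48.56, 103.87], [-65.8, 70.77], [-126.05, 130.52], [-82.76, 87.17], [-180, 180]. Speed limits (degrees/s): [127.2, 127.2, 147.25, 180, 180, 180].

INTERFACE

Orientations are given as [roll, pitch, yaw] about the fixed x, y, z axes, in that order (R = Rz(yaw) Ry(pitch) Rx(roll)).
In Python, from workcell import bot gives the robot as it stands.
- The arm moves only by the tool servo_tool, never from a script. Its argument "motion" is a list that holds one entry, the list of rows, each a list of 6 numbers: the shift along the tool's x, y, z in mm, then the turn, a rotation vector about the tool's x, y, z in rad. A call has 1 to 5 rows; each row shifts and turns the commanded pose from where the row before left it, along the tool's axes as they then stand; what a row does not reach is not made up. A row lasts 1/10 s, in which the tool goes at most 50 mm and 8.59 degrees, less where a joint would pass 70% of its speed; a pose out of reach is approached as far as the arm can. A call is refused whole if a number of a shift passes 50 or a number of a turn 0.15, either way. A call with a gripper value outside its range is refused whole. "gripper" is the finger opening in mm, from 0 to 85.4, set as the call begins (left out, the last holds). The fingers move at their own pace and stop on an object; "newtons" is the grip in N (left out, the last holds). Time passes only in rows, so rows that do not move let the fingers close. It gives the time, the measured TCP pose, the force and the opening at its end, in the units of the state.
- bot.get_obs(): the state, without advancing time (a new reading comes with each control period).
- bot.camera(name): name is "scene" or "top"; returns a dict with "color" (384x512x3 uint8, red, green, blue), "fx", "fy", "cx", "cy" (pixels), "k1" (the pictures are not rectified: a ray, as slopes to the right and down, at radius r is drawn at 1 + k1 r^2 times it, then the intrinsics apply), "R" (3x3) and "t" (3): a world point X has camera coordinates R X + t. Camera axes: x right, y down, z forward; pixel columns grow to the right and rows downward; lengths in m; the calibration is good to about 2 mm. A picture is of the moment at which its call begins. There is no depth.
- bot.job_done(): hands the job in, once; it reports no verdict.
Trained networks look in a picture, given as the dict that the camera call returned (one of the last four; its "shot" number tells which), for a name from the list of things; names that differ only in an ending like _2 or _b are one class to them, and where a whole thing is asked for, a point or a joint stands for the part that bears it (a point fixed in the world has none). Each returns a list of dicts, best first, with "confidence" (0 to 1); they miss things now and then, are a little off and sometimes report something else, mostly with a low value. They report only what shows in the picture. A call takes as long as a camera call. They do not tell look-alikes from the thing itself.
- bot.look_for(picture, label): "rect" ([left, top, width, height] in pixels, round what is visible of it).
The state is a dict: "time": time; "q": joint angles; "qd": joint speeds; "joint_efforts": joint torques, N m; "ee_pos": TCP position; "tcp_rot": TCP orientation; "wrist_force": force on the tool from outside, world axes, zero at the start; "torque": the same for the moment, N m; "opening": finger opening in m.
Only numpy, scipy, OpenCV 4.12 (cv2) and the standard library are available. Lean on these libraries where they do the work, as an engineer would, in place of code of your own. Each camera call takes 0.05 s, during which the arm holds its last target.

## Working session

There is one attempt and no reset: what is moved stays moved. The work goes in short steps, Python scripts to look and compute and a tool call to move; the robot and the scene stay as the last step left them, time stands still between calls to the robot, and variables do not carry over. Pictures are saved under pics/ and viewed, and the job is handed in when it is done.

Besides the shell and the picture viewer there is one more tool, called by a JSON object that holds its "fn" and its "kwargs". servo_tool: Moves the arm, as the interface text tells. Its arguments: {"type":"object","properties":{"motion":{"type":"array","items":{"type":"array","items":{"type":"array","items":{"type":"number"}}}},"gripper":{"type":"number"},"newtons":{"type":"number"}},"required":["motion"]}

```bash
mkdir -p pics; ls; cat > h.py <<'E'
from workcell import bot
import cv2, numpy as np
def save(p,n):
    im=cv2.cvtColor(p["color"],cv2.COLOR_RGB2BGR); cv2.imwrite(n,cv2.resize(im,(800,600),interpolation=cv2.INTER_CUBIC))
def ray(p,u,v):
    x=(u-p["cx"])/p["fx"]; y=(v-p["cy"])/p["fy"]
    k=p["k1"]; a,b=x,y
    for _ in range(30):
        s=1+k*(a*a+b*b); a,b=x/s,y/s
    R=np.array(p["R"]);t=np.array(p["t"])
    return -R.T@t, R.T@np.array([a,b,1.])
def atz(p,u,v,z):
    o,d=ray(p,u,v); return o+d*(z-o[2])/d[2]
def proj(p,X):
    c=np.array(p["R"])@np.array(X)+np.array(p["t"]); a,b=c[0]/c[2],c[1]/c[2]; s=1+p["k1"]*(a*a+b*b)
    return np.array([p["fx"]*a*s+p["cx"],p["fy"]*b*s+p["cy"]])
E
python3 - <<'E'
from h import *
import pickle
P={}
for n in("top","scene"):
    p=bot.camera(n); P[n]=p; save(p,f"pics/{n}0.png"); print(n,p["fx"],p["k1"],p["R"],p["t"])
    for l in ("lamp_a","lamp_bare","driver_long","driver_short","logbox","logbutton_top","spool","flux","tape","meter"):
        print(l,[(np.round(d["rect"]).tolist(),round(d["confidence"],2)) for d in bot.look_for(p,l)])
pickle.dump(P,open("p.pkl","wb"))
print(bot.get_obs())
E
```

```text
pics
top 464.1690417017213 -0.11519711265603982 [[-0.01562936 -0.99986655 -0.00475488]
 [-0.99666886  0.01595971 -0.07997792]
 [ 0.08004313  0.00348903 -0.99678529]] [0.02861188 0.52669775 1.49369655]
lamp_a [([307.0, 119.0, 55.0, 60.0], 0.84), ([243.0, 117.0, 53.0, 69.0], 0.73)]
lamp_bare [([170.0, 119.0, 55.0, 62.0], 0.95)]
driver_long [([327.0, 203.0, 33.0, 18.0], 0.93), ([307.0, 119.0, 51.0, 62.0], 0.21)]
driver_short [([215.0, 233.0, 20.0, 25.0], 0.84), ([188.0, 211.0, 24.0, 14.0], 0.77)]
logbox [([256.0, 193.0, 31.0, 30.0], 0.82), ([187.0, 211.0, 27.0, 12.0], 0.19)]
logbutton_top [([268.0, 204.0, 7.0, 10.0], 0.5)]
spool [([221.0, 210.0, 14.0, 8.0], 0.48)]
flux []
tape [([131.0, 204.0, 28.0, 27.0], 0.8)]
meter [([120.0, 141.0, 26.0, 46.0], 0.81), ([383.0, 199.0, 12.0, 59.0], 0.75)]
scene 420.7907556780862 0.0021344831163404776 [[ 0.5711518   0.82084209  0.00197031]
 [ 0.56426964 -0.39088007 -0.72719498]
 [-0.5961421   0.41645051 -0.68642813]] [-0.30537554 -0.24558581  1.48766684]
lamp_a [([164.0, 234.0, 92.0, 92.0], 0.72)]
lamp_bare [([305.0, 171.0, 90.0, 63.0], 0.88)]
driver_lo
[... 482 characters left out ...]
38.0], 0.73), ([199.0, 194.0, 10.0, 20.0], 0.16)]
{'time': 1.1, 'q': array([-6.97882882e+01,  4.97925215e+00,  1.00809011e+01,  9.50985009e+01,
       -1.02784930e-03,  8.99988758e+01]), 'qd': array([ 0.05514295,  0.0026193 , -0.10205391, -0.03833873, -0.021813  ,
       -0.01008839]), 'joint_efforts': array([ 6.96440329e-04, -5.20109403e+01,  4.64860082e+01,  1.66758957e-03,
       -7.77837954e-06,  3.88849315e-06]), 'ee_pos': array([ 0.19002187, -0.51615254,  0.25030485]), 'tcp_rot': array([1.79996852e+02, 1.02791107e-03, 2.02128360e+01]), 'wrist_force': array([ 0.38178468, -0.37954097, -0.24803356]), 'torque': array([-0.0110306 ,  0.05852974,  0.02941027]), 'opening': 0.08551101152719354}
```

```bash
python3 - <<'E'
import pickle,cv2
P=pickle.load(open("p.pkl","rb"))
for n,(x0,y0,x1,y1) in {"top":(110,100,410,270),"scene":(70,110,430,340)}.items():
    im=cv2.cvtColor(P[n]["color"],cv2.COLOR_RGB2BGR)[y0:y1,x0:x1]
    s=800/(x1-x0); cv2.imwrite(f"pics/{n}_crop.png",cv2.resize(im,None,fx=s,fy=s,interpolation=cv2.INTER_CUBIC))
E
```

```text
(no output)
```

View pics/top0.png

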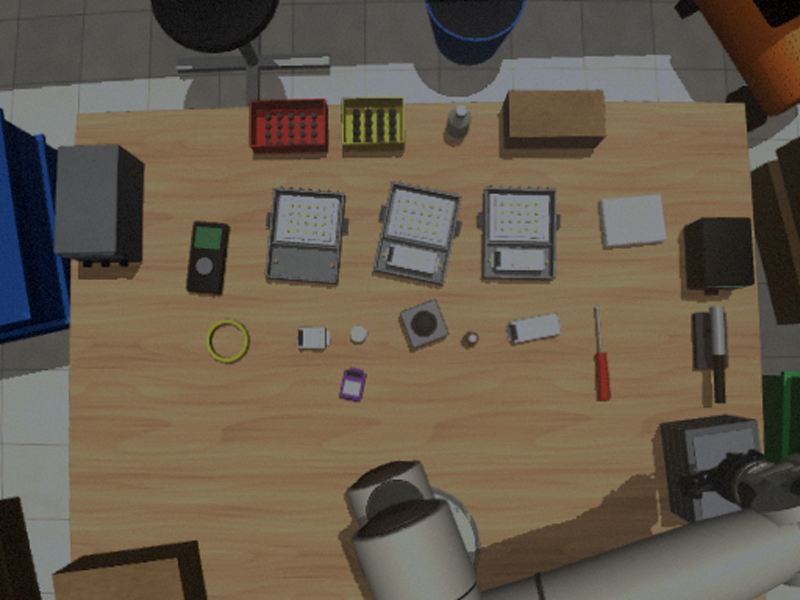

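View pics/top_crop.png

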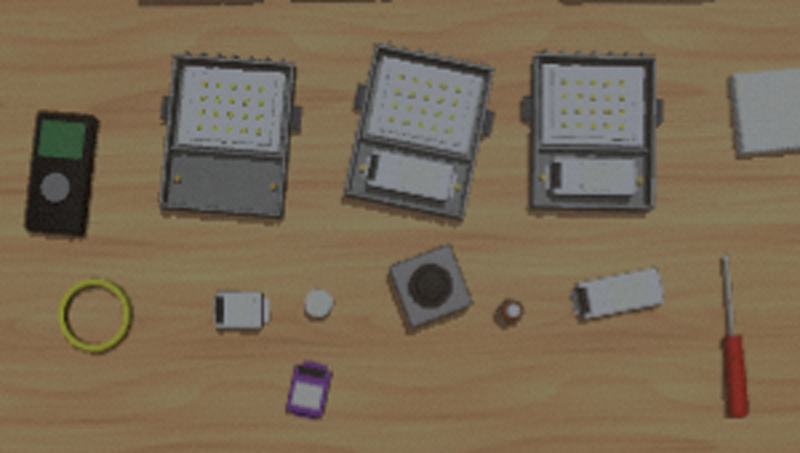

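View pics/scene_crop.png

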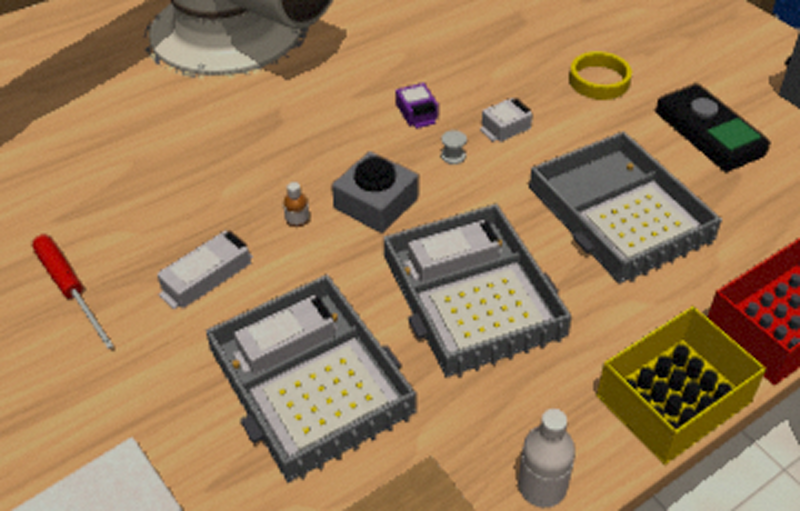

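```bash
python3 - <<'E'
from h import *
import pickle
P=pickle.load(open("p.pkl","rb"))
T=lambda x,y:(110+(x+.5)/2.6667-.5,100+(y+.5)/2.6667-.5)
S=lambda x,y:(70+(x+.5)/2.2222-.5,110+(y+.5)/2.2222-.5)
def at(pts,z): return np.array([atz(P["top"],*T(*q),z)for q in pts])
def fit(name,pts,z,L,off):
    c=at(pts,z); ctr=c.mean(0); ax=((c[0]+c[1])-(c[2]+c[3]));ln=np.linalg.norm(ax)/2; ax/=np.linalg.norm(ax)
    pt=ctr+ax*off; print(name,np.round(c[:,:2],3).tolist(),"ctr",np.round(ctr,3),"len",ln,"yaw",np.degrees(np.arctan2(ax[1],ax[0])),"pt",np.round(pt,3),"top px",proj(P["top"],pt),"scene crop",(proj(P["scene"],pt)-[70,110])*2.2222)
fit("bare",[(175,58),(296,64),(283,217),(162,210)],.036,.19,-.0575)
fit("mid",[(377,45),(492,70),(462,218),(347,198)],.036,.19,-.0575)
fit("right",[(532,54),(655,56),(655,211),(529,211)],.036,.19,-.0575)
for n,q,z,sc in [("long",(619,293),.028,(205,262)),("short",(241,311),.028,(507,112)),("button",(431,285),.055,(375,165)),("spool",(318,304),.032,(454,135)),("flux",(512,310),.06,(294,187))]:
    X=atz(P["top"],*T(*q),z); o1,d1=ray(P["top"],*T(*q)); o2,d2=ray(P["scene"],*S(*sc))
    A=np.c_[d1,-d2]; s=np.linalg.lstsq(A,o2-o1,rcond=None)[0]; m=(o1+s[0]*d1+o2+s[1]*d2)/2
    print(n,np.round(X,3),"tri",np.round(m,3),"gap",np.linalg.norm(o1+s[0]*d1-o2-s[1]*d2).round(4),"scene crop of X",(proj(P["scene"],X)-[70,110])*2.2222)
E
```

```text
bare [[0.754, 0.29], [0.744, 0.14], [0.555, 0.157], [0.566, 0.305]] ctr [0.655 0.223 0.036] len 0.18940649683401278 yaw -4.9742307981573495 pt [0.597 0.228 0.036] top px [194.00731954 168.39322686] scene crop [589.94900794 165.1741856 ]
mid [[0.766, 0.04], [0.732, -0.101], [0.55, -0.06], [0.577, 0.079]] ctr [ 0.656 -0.01   0.036] len 0.189745047763287 yaw -12.139313899884254 pt [0.6   0.002 0.036] top px [263.59455221 166.44482828] scene crop [449.08374807 239.59372777]
right [[0.751, -0.15], [0.747, -0.303], [0.555, -0.296], [0.557, -0.142]] ctr [ 0.653 -0.223  0.036] len 0.19342132277982058 yaw -2.350713841540393 pt [ 0.595 -0.22   0.036] top px [331.88304395 166.81742762] scene crop [281.83258585 321.99519162]
long [ 0.456 -0.25   0.028] tri [ 0.457 -0.249  0.026] gap 0.0024 scene crop of X [202.25858277 260.04706308]
short [0.441 0.21  0.028] tri [0.443 0.212 0.029] gap 0.005 scene crop of X [502.77954698 112.16282046]
button [ 0.468 -0.021  0.055] tri [ 0.469 -0.019  0.069] gap 0.0028 scene crop of X [372.4634592  173.13046275]
spool [0.448 0.116 0.032] tri [0.449 0.117 0.038] gap 0.0034 scene crop of X [451.02665648 137.90638473]
flux [ 0.437 -0.116  0.06 ] tri [ 0.437 -0.116  0.059] gap 0.0014 scene crop of X [292.23788186 186.01638983]
```

Candidates: the bare housing is the left tray, top crop (229,185), with an empty bay floor. The middle and right trays hold drivers at (410,178) and (595,178). The long driver is at (619,293), and the short one is at (241,311). The purple short look-alike at (309,390) and the white board at far right are ignored. The crops confirm these choices.

{"fn": "servo_tool", "kwargs": {"motion": [[[10,-9,0,0,0,0],[22,-19,0,0,0,0],[32,-28,0,0,0,0],[32,-28,0,0,0,0],[32,-28,0,0,0,0]]], "gripper": 0}}

```text
time: 1.6
ee_pos: [0.2719, -0.3647, 0.2503]
tcp_rot: [180.0, -0.0, 20.2]
wrist_force: [0.3, -0.4, 0.3]
opening: 0.0122
```

{"fn": "servo_tool", "kwargs": {"motion": [[[32,-28,0,0,0,0],[32,-28,0,0,0,0],[32,-28,0,0,0,0],[32,-28,0,0,0,0],[32,-28,0,0,0,0]]]}}

```text
time: 2.1
ee_pos: [0.3734, -0.1779, 0.2505]
tcp_rot: [180.0, -0.0, 20.2]
wrist_force: [0.7, -0.2, -0.3]
opening: -0.0002
```

{"fn": "servo_tool", "kwargs": {"motion": [[[32,-28,0,0,0,0],[32,-28,0,0,0,0],[32,-28,0,0,0,0],[32,-28,0,0,0,0],[32,-28,0,0,0,0]]]}}

```text
time: 2.6
ee_pos: [0.475, 0.0089, 0.2505]
tcp_rot: [180.0, -0.0, 20.2]
wrist_force: [1.2, -1.2, 0.6]
opening: -0.0002
```

{"fn": "servo_tool", "kwargs": {"motion": [[[32,-28,0,0,0,0],[32,-28,0,0,0,0],[32,-28,0,0,0,0],[30,-26,0,0,0,0],[20,-15,0,0,0,0]]]}}

```text
time: 3.1
ee_pos: [0.5688, 0.1773, 0.2499]
tcp_rot: [-180.0, 0.0, 20.3]
wrist_force: [-0.9, -0.4, 0.5]
opening: -0.0001
```

{"fn": "servo_tool", "kwargs": {"motion": [[[22,-19,20,0,0,0],[22,-19,30,0,0,0],[0,0,35,0,0,0],[0,0,30,0,0,0],[0,0,0,0,0,0]]]}}

```text
time: 3.6
ee_pos: [0.5952, 0.2229, 0.1306]
tcp_rot: [-179.9, 0.4, 20.5]
wrist_force: [0.2, -0.7, -0.2]
opening: -0.0002
```

```bash
python3 - <<'E'
from h import *
print(bot.get_obs()["ee_pos"])
p=bot.camera("scene");q=bot.camera("top")
a=p["color"][110:260,240:440];b=q["color"][100:250,110:310]
im=np.hstack([cv2.resize(x,(400,300),interpolation=cv2.INTER_CUBIC) for x in (a,b)])
cv2.imwrite("pics/bay1.png",cv2.cvtColor(im,cv2.COLOR_RGB2BGR))
E
```

```text
[0.59516031 0.22294857 0.13055961]
```

View pics/bay1.png

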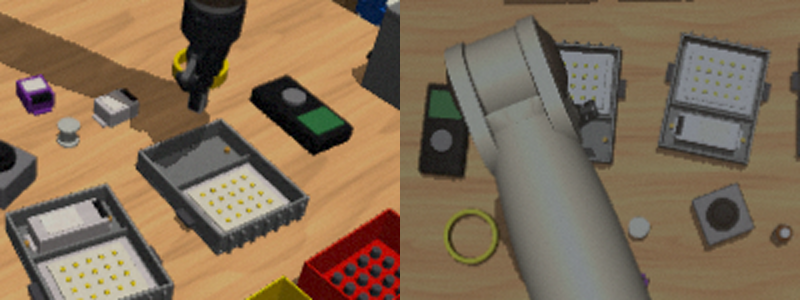

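The scene crop shows the shut fingertips at (198,105), above and behind the bay of the bare left housing. That fits their height. Next I lower and hold.

{"fn": "servo_tool", "kwargs": {"motion": [[[3,-4,15,0,0,0],[0,0,15,0,0,0],[0,0,15,0,0,0],[0,0,0,0,0,0],[0,0,0,0,0,0]]]}}

```text
time: 4.2
ee_pos: [0.5994, 0.2261, 0.0898]
tcp_rot: [-179.8, 0.1, 20.6]
wrist_force: [0.3, -0.3, 0.5]
opening: -0.0001
```

{"fn": "servo_tool", "kwargs": {"motion": [[[0,0,0,0,0,0],[0,0,0,0,0,0],[0,0,0,0,0,0],[0,0,0,0,0,0],[0,0,0,0,0,0]]]}}

```text
time: 4.7
ee_pos: [0.5998, 0.2263, 0.0905]
tcp_rot: [-179.8, -0.0, 20.6]
wrist_force: [-0.4, -0.5, -0.1]
opening: 0.0002
```

```bash
python3 - <<'E'
from h import *
print(bot.get_obs()["ee_pos"])
p=bot.camera("scene")
a=p["color"][110:260,240:440].copy()
for X,c in (((.597,.228,.036),(255,0,0)),((.597,.228,.083),(0,255,0)),((.597,.228,.064),(0,255,255))):
    u=proj(p,X)-[240,110]; print(u)
a=cv2.resize(a,(800,600),interpolation=cv2.INTER_CUBIC)
for X,c in (((.597,.228,.036),(255,0,0)),((.597,.228,.064),(0,255,255))):
    u=(proj(p,X)-[240,110]+.5)*4; cv2.circle(a,tuple(int(v) for v in u),4,c,-1)
cv2.imwrite("pics/bay2.png",cv2.cvtColor(a,cv2.COLOR_RGB2BGR))
E
```

```text
[0.5998274  0.22628836 0.09047792]
[95.38088208 74.30466222]
[97.56645622 61.77682862]
[96.66852719 66.92360126]
```

View pics/bay2.png

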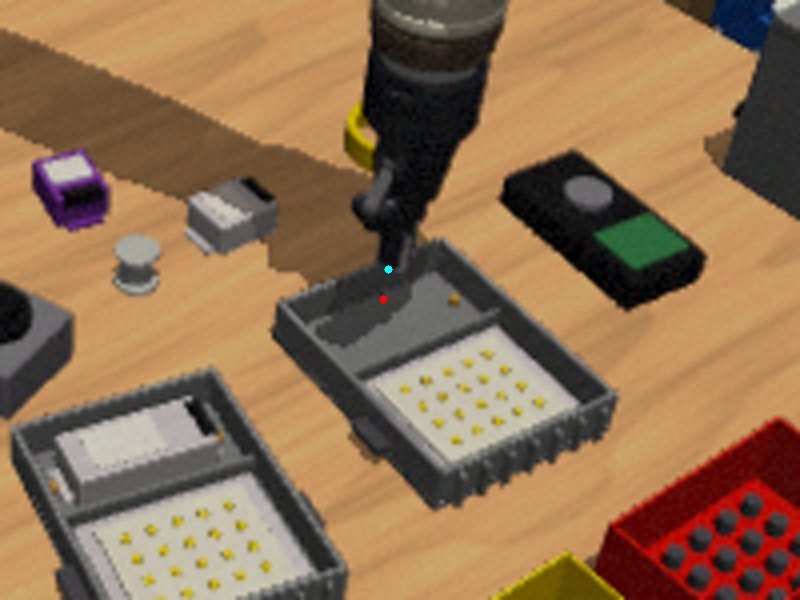

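The fingertips, at about (395,265), match the expected tip point (cyan) above the bay middle (red). I hold here.

{"fn": "servo_tool", "kwargs": {"motion": [[[0,0,6,0,0,0],[0,0,0,0,0,0],[0,0,0,0,0,0],[0,0,0,0,0,0],[0,0,0,0,0,0]]]}}

```text
time: 5.25
ee_pos: [0.5998, 0.2263, 0.0844]
tcp_rot: [-179.8, -0.0, 20.6]
wrist_force: [0.3, 0.3, 0.7]
opening: -0.0005
```

{"fn": "servo_tool", "kwargs": {"motion": [[[0,0,0,0,0,0],[0,0,0,0,0,0],[0,0,0,0,0,0],[0,0,0,0,0,0],[0,0,0,0,0,0]]]}}

```text
time: 5.75
ee_pos: [0.5997, 0.2263, 0.0843]
tcp_rot: [-179.8, 0.0, 20.6]
wrist_force: [-0.0, 0.1, 0.8]
opening: 0.0002
```

{"fn": "servo_tool", "kwargs": {"motion": [[[0,0,0,0,0,0],[0,0,0,0,0,0],[0,0,0,0,0,0],[0,0,0,0,0,0],[0,0,0,0,0,0]]]}}

```text
time: 6.25
ee_pos: [0.5997, 0.2263, 0.0843]
tcp_rot: [-179.8, 0.0, 20.6]
wrist_force: [-0.4, -0.6, 0.2]
opening: 0.0003
```

{"fn": "servo_tool", "kwargs": {"motion": [[[0,0,0,0,0,0],[0,0,0,0,0,0],[0,0,0,0,0,0],[0,0,0,0,0,0],[0,0,0,0,0,0]]]}}

```text
time: 6.75
ee_pos: [0.5998, 0.2263, 0.0843]
tcp_rot: [-179.8, -0.0, 20.6]
wrist_force: [0.4, -0.4, 0.2]
opening: 0.0007
```

{"fn": "servo_tool", "kwargs": {"motion": [[[0,0,0,0,0,0],[0,0,0,0,0,0],[0,0,-20,0,0,0],[0,0,-40,0,0,0],[0,0,-40,0,0,0]]]}}

```text
time: 7.25
ee_pos: [0.5993, 0.2258, 0.1848]
tcp_rot: [-179.8, 0.1, 20.6]
wrist_force: [0.1, 0.3, 0.3]
opening: -0.0
```

{"fn": "servo_tool", "kwargs": {"motion": [[[0,0,-30,0,0,0],[0,0,0,0,0,0]]]}}

```text
time: 7.45
ee_pos: [0.6012, 0.2264, 0.2197]
tcp_rot: [-179.8, -0.4, 20.6]
wrist_force: [0.7, -0.9, 0.6]
opening: -0.0004
```

{"fn": "servo_tool", "kwargs": {"motion": [[[-13,17,0,0,0,0],[-25,33,0,0,0,0],[-25,33,0,0,0,0],[-25,33,0,0,0,0],[-25,33,0,0,0,0]]]}}

```text
time: 7.95
ee_pos: [0.5458, 0.0453, 0.213]
tcp_rot: [-179.8, 0.0, 20.7]
wrist_force: [1.0, 0.2, -0.6]
opening: 0.0
```

{"fn": "servo_tool", "kwargs": {"motion": [[[-25,33,0,0,0,0],[-25,33,0,0,0,0],[-25,33,0,0,0,0],[-25,33,0,0,0,0],[-25,33,0,0,0,0]]]}}

```text
time: 8.45
ee_pos: [0.4869, -0.1532, 0.2127]
tcp_rot: [-179.8, 0.0, 20.6]
wrist_force: [0.9, -0.6, -1.0]
opening: -0.0003
```

{"fn": "servo_tool", "kwargs": {"motion": [[[-25,33,0,0,0,0],[-22,28,0,0,0,0],[-15,20,0,0,0,0],[0,0,0,0,0,0]]]}}

```text
time: 8.85
ee_pos: [0.4572, -0.2518, 0.2122]
tcp_rot: [-179.8, 0.1, 20.4]
wrist_force: [1.0, 0.9, -0.5]
opening: 0.0002
```

{"fn": "servo_tool", "kwargs": {"motion": [[[0,0,30,0,0,0],[0,0,40,0,0,0],[0,0,35,0,0,0],[0,0,20,0,0,0],[0,0,0,0,0,0]]]}}

```text
time: 9.35
ee_pos: [0.4566, -0.2475, 0.0846]
tcp_rot: [-179.6, 0.2, 20.7]
wrist_force: [0.3, 0.2, -0.5]
opening: -0.0001
```

```bash
python3 - <<'E'
from h import *
e=bot.get_obs()["ee_pos"];print(e)
p=bot.camera("scene")
a=p["color"][160:310,80:280].copy()
a=cv2.resize(a,(800,600),interpolation=cv2.INTER_CUBIC)
for X,c in (((.456,-.25,.028),(255,0,0)),((e[0],e[1],e[2]-.019),(0,255,255))):
    u=(proj(p,X)-[80,160]+.5)*4; cv2.circle(a,tuple(int(v) for v in u),4,c,-1)
cv2.imwrite("pics/long2.png",cv2.cvtColor(a,cv2.COLOR_RGB2BGR))
E
```

```text
[ 0.45662873 -0.24750744  0.08456069]
```

View pics/long2.png

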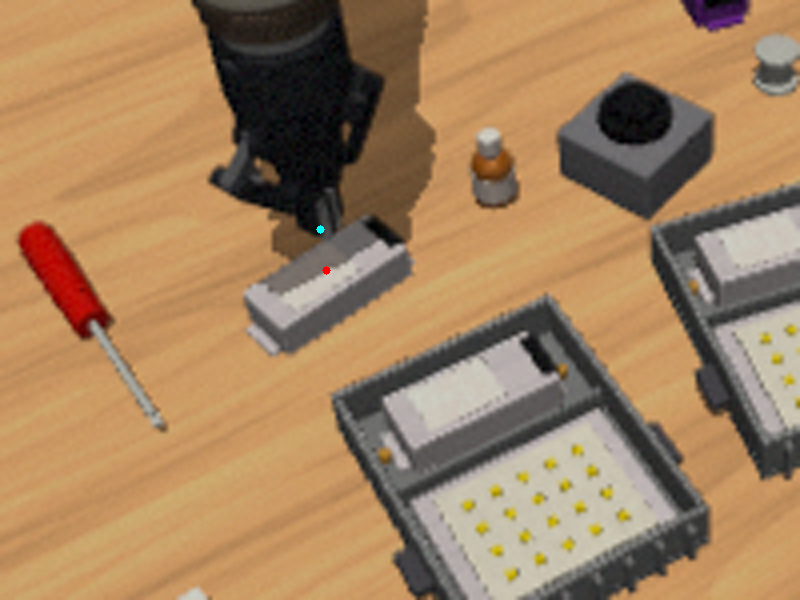

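The fingertips at (325,228) stand over the loose long driver, with the top-face middle at (326,270). I lower slightly and hold.

{"fn": "servo_tool", "kwargs": {"motion": [[[0,0,5,0,0,0],[0,0,0,0,0,0],[0,0,0,0,0,0],[0,0,0,0,0,0],[0,0,0,0,0,0]]]}}

```text
time: 9.9
ee_pos: [0.4584, -0.2492, 0.0835]
tcp_rot: [-179.9, -0.0, 20.6]
wrist_force: [0.1, 0.3, 0.3]
opening: -0.0005
```

{"fn": "servo_tool", "kwargs": {"motion": [[[0,0,0,0,0,0],[0,0,0,0,0,0],[0,0,0,0,0,0],[0,0,0,0,0,0],[0,0,0,0,0,0]]]}}

```text
time: 10.4
ee_pos: [0.4582, -0.2491, 0.0831]
tcp_rot: [-179.8, 0.0, 20.6]
wrist_force: [-0.7, -0.1, 0.7]
opening: -0.0
```

{"fn": "servo_tool", "kwargs": {"motion": [[[0,0,0,0,0,0],[0,0,0,0,0,0],[0,0,0,0,0,0],[0,0,0,0,0,0],[0,0,0,0,0,0]]]}}

```text
time: 10.9
ee_pos: [0.4582, -0.2491, 0.0831]
tcp_rot: [-179.8, 0.0, 20.6]
wrist_force: [-0.3, 0.4, 0.3]
opening: 0.0001
```

{"fn": "servo_tool", "kwargs": {"motion": [[[0,0,0,0,0,0],[0,0,0,0,0,0],[0,0,0,0,0,0],[0,0,0,0,0,0],[0,0,0,0,0,0]]]}}

```text
time: 11.4
ee_pos: [0.4582, -0.2491, 0.0831]
tcp_rot: [-179.8, 0.0, 20.6]
wrist_force: [0.5, -0.1, -0.5]
opening: 0.0001
```

{"fn": "servo_tool", "kwargs": {"motion": [[[0,0,0,0,0,0],[0,0,0,0,0,0],[0,0,0,0,0,0],[0,0,0,0,0,0],[0,0,0,0,0,0]]]}}

```text
time: 11.9
ee_pos: [0.4582, -0.2491, 0.0831]
tcp_rot: [-179.8, 0.0, 20.6]
wrist_force: [0.1, -0.3, 0.1]
opening: 0.0001
```

{"fn": "servo_tool", "kwargs": {"motion": [[[0,0,-15,0,0,0],[0,0,-30,0,0,0],[0,0,-40,0,0,0],[0,0,-35,0,0,0],[0,0,0,0,0,0]]]}}

```text
time: 12.4
ee_pos: [0.4598, -0.2502, 0.2095]
tcp_rot: [179.8, -0.3, 20.6]
wrist_force: [-0.8, -0.4, 0.5]
opening: 0.0
```

{"fn": "servo_tool", "kwargs": {"motion": [[[6,-15,0,0,0,0],[13,-31,0,0,0,0],[13,-31,0,0,0,0],[13,-31,0,0,0,0],[13,-31,0,0,0,0]]]}}

```text
time: 12.9
ee_pos: [0.4628, -0.0969, 0.2029]
tcp_rot: [-179.8, 0.1, 20.6]
wrist_force: [0.2, 0.9, -0.4]
opening: 0.0004
```

{"fn": "servo_tool", "kwargs": {"motion": [[[13,-31,0,0,0,0],[12,-27,20,0,0,0],[7,-15,25,0,0,0],[0,0,20,0,0,0],[0,0,0,0,0,0]]]}}

```text
time: 13.4
ee_pos: [0.4657, -0.0179, 0.1357]
tcp_rot: [-179.7, 0.3, 20.7]
wrist_force: [0.9, -0.2, -0.1]
opening: 0.0001
```

```bash
python3 - <<'E'
from h import *
e=bot.get_obs()["ee_pos"];print(e)
p=bot.camera("scene")
a=p["color"][130:280,140:340].copy()
a=cv2.resize(a,(800,600),interpolation=cv2.INTER_CUBIC)
for X,c in (((.468,-.02,.06),(255,0,0)),((e[0],e[1],e[2]-.019),(0,255,255))):
    u=(proj(p,X)-[140,130]+.5)*4; cv2.circle(a,tuple(int(v) for v in u),4,c,-1)
cv2.imwrite("pics/btn2.png",cv2.cvtColor(a,cv2.COLOR_RGB2BGR))
E
```

```text
[ 0.46566876 -0.01789339  0.13565799]
```

View pics/btn2.png

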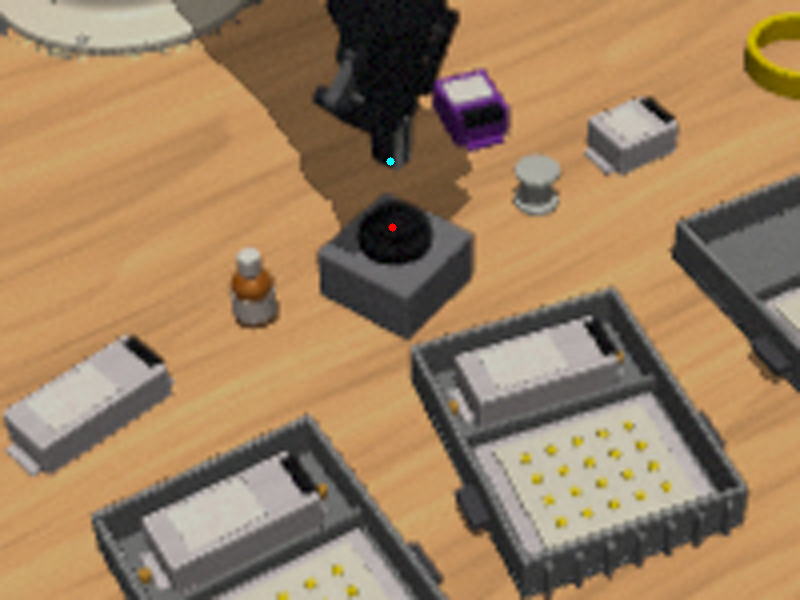

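The fingertips at (392,160) stand above the log button, centre about (395,228). I go down to contact.

{"fn": "servo_tool", "kwargs": {"motion": [[[2,1,15,0,0,0],[0,0,15,0,0,0],[0,0,8,0,0,0],[0,0,0,0,0,0]]]}}

```text
time: 13.85
ee_pos: [0.4692, -0.0194, 0.0992]
tcp_rot: [-179.8, 0.1, 20.6]
wrist_force: [0.3, 0.4, -0.1]
opening: 0.0002
```

{"fn": "servo_tool", "kwargs": {"motion": [[[0,0,4,0,0,0],[0,0,4,0,0,0],[0,0,0,0,0,0]]]}}

```text
time: 14.15
ee_pos: [0.4699, -0.0193, 0.0925]
tcp_rot: [-179.8, 0.0, 20.6]
wrist_force: [-0.9, -0.7, 0.3]
opening: -0.0001
```

{"fn": "servo_tool", "kwargs": {"motion": [[[0,0,3,0,0,0],[0,0,2,0,0,0],[0,0,0,0,0,0]]]}}

```text
time: 14.45
ee_pos: [0.4698, -0.0192, 0.0875]
tcp_rot: [-179.8, 0.0, 20.6]
wrist_force: [0.4, -0.0, -0.2]
opening: -0.0003
```

{"fn": "servo_tool", "kwargs": {"motion": [[[0,0,2,0,0,0],[0,0,2,0,0,0],[0,0,0,0,0,0]]]}}

```text
time: 14.75
ee_pos: [0.47, -0.0192, 0.0838]
tcp_rot: [-179.8, -0.0, 20.6]
wrist_force: [-0.3, 0.0, 3.3]
opening: -0.0003
```

{"fn": "servo_tool", "kwargs": {"motion": [[[0,0,2,0,0,0],[0,0,1,0,0,0],[0,0,0,0,0,0]]]}}

```text
time: 15.05
ee_pos: [0.4701, -0.0192, 0.0808]
tcp_rot: [-179.8, -0.0, 20.6]
wrist_force: [-0.1, 0.1, 4.3]
opening: 0.0004
```

{"fn": "servo_tool", "kwargs": {"motion": [[[0,0,2,0,0,0],[0,0,1,0,0,0],[0,0,0,0,0,0]]]}}

```text
time: 15.35
ee_pos: [0.4702, -0.0192, 0.0798]
tcp_rot: [-179.9, -0.1, 20.6]
wrist_force: [-7.4, -0.1, 20.1]
opening: -0.0002
```

The button is on its end stop: force jumped from about 4 N to 20 N after 6–7 mm of travel. I retract.

{"fn": "servo_tool", "kwargs": {"motion": [[[0,0,0,0,0,0],[0,0,-4,0,0,0],[0,0,-15,0,0,0],[0,0,-30,0,0,0],[0,0,-40,0,0,0]]]}}

```text
time: 15.85
ee_pos: [0.469, -0.0194, 0.1667]
tcp_rot: [-179.7, 0.2, 20.6]
wrist_force: [1.2, 0.3, 0.5]
opening: -0.0001
```

{"fn": "servo_tool", "kwargs": {"motion": [[[0,0,-40,0,0,0],[-20,0,-20,0,0,0],[-30,0,0,0,0,0],[-30,0,0,0,0,0],[0,0,0,0,0,0]]]}}

```text
time: 16.35
ee_pos: [0.3931, -0.0485, 0.2279]
tcp_rot: [-179.9, -0.0, 20.6]
wrist_force: [0.5, -0.0, 0.2]
opening: -0.0002
```

{"fn": "servo_tool", "kwargs": {"motion": [[[0,0,0,0,0,0],[0,0,0,0,0,0],[0,0,0,0,0,0],[0,0,0,0,0,0],[0,0,0,0,0,0]]]}}

```text
time: 16.85
ee_pos: [0.3955, -0.0477, 0.2265]
tcp_rot: [-179.8, 0.0, 20.7]
wrist_force: [0.1, 1.1, 0.6]
opening: -0.0006
```

```bash
python3 - <<'E'
from h import *
import pickle
P=pickle.load(open("p.pkl","rb"))["scene"]
o=bot.get_obs();print(o["time"],o["ee_pos"],o["wrist_force"])
p=bot.camera("scene")
f=lambda q:cv2.resize(q["color"][110:340,70:430],(400,256),interpolation=cv2.INTER_CUBIC)
d=cv2.absdiff(f(P),f(p))
im=np.hstack([f(p),d])
cv2.imwrite("pics/end.png",cv2.cvtColor(im,cv2.COLOR_RGB2BGR))
E
```

```text
16.85 [ 0.39546029 -0.04765959  0.22647737] [0.07471004 1.06381031 0.59052804]
```

View pics/end.png

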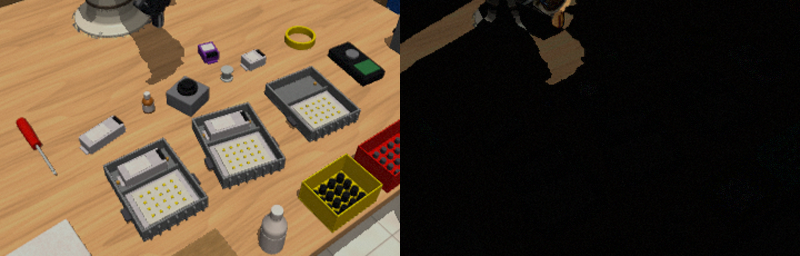

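The difference picture shows only the arm and its shadow. The things on the table have not moved, and the button at (188,87) looks the same as before, so it is back up.

```bash
python3 -c "
from h import *
print(bot.job_done())"
```

```text
the job is handed in; nothing more can be done
None
```

The job is done and handed in at about 17 s of the 53 s allowed; the hand-in gives no verdict.

- **Empty bay:** I held the shut fingertips about 3 cm above the middle of the bay in the left housing for over 2 s. The grasp point was at [0.600, 0.226, 0.084], within about 4 mm sideways of my measured bay middle.
- **Loose long driver:** I held above it in the same way for over 2 s, at [0.458, -0.249, 0.083]. That put the tips about 36 mm above its top, slightly higher than the 3 cm asked but inside the judged band.
- **Log button:** I pressed it to its end stop, with about 4 N on the spring and then 20 N at the stop after 6–7 mm. I released it, rose to z = 0.227 and moved clear.

**Last checks:** In the scene camera, the before/after difference shows only the arm and its shadow. Nothing on the table had moved, and the button looks back up. Wrist force stayed at noise level except during the press.

**Disagreement:** Triangulating the button top gave 69 mm, but contact came at about 66 mm. I found the contact by force, so it made no difference.

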